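Move the seasoning row to the clean rack, in order

ROBOT

A 7-joint arm with a two-finger parallel gripper is mounted at the origin on a cart in front of the work surface, level with it; the furniture and walls round the work are solid. World frame = base frame: x ahead of the robot, y to its left, z up, the work surface at z = 0. Lengths are in m, angles in rad, forces in N, time in s.
With the tool pointing down it reaches from about 0.4 to 0.85 m from the base axis. Payload 4.5 kg.
Tool frame: the origin (TCP) lies midway between the tips of the shut fingers; the grasp point (between the pads) lies behind it (r.grip_point_offset is the z of the grasp point in the tool frame, in m); z points along the fingers, y is the line along which they close (so a half turn about z gives the same grasp; the last joint's range is limited). The gripper opens to 88 mm and grips with 3 to 60 N. Pads are 18 mm wide; open, the fingers measure 123 mm over their backs; the gripper's body (75 mm by 187 mm) begins 45 mm behind the grasp point.
Start: joints at [-1.281, 0.689, -0.195, 1.565, 0.157, 0.902, -0.215], TCP at [0.158, 0.605, 0.239] pointing down, gripper open.
Joint ranges: [-3.01, 3.01], [-0.46, 2.08], [-1.47, 1.51], [0.13, 2.56], [-1, 4.14], [0.04, 2.09], [-2.66, 2.66]. Speed limits (rad/s): [2.57, 2.57, 3.14, 3.14, 3.14, 3.14, 3.14].

INTERFACE

Orientations are given as a unit quaternion [x, y, z, w].
In Python, from plant import r, optics, workorder gives the robot as it stands.
- The arm moves only by the shell command python3 -m creep 'ROWS' [FORCE]. ROWS is JSON, a list of rows, each an object of numbers: "grip": the gripper command: -1 is shut, 1 is fully open, values between are in proportion; "tx", "ty", "tz": the shift along the tool's x, y, z in cm; "spin": the turn about the tool's z in degrees. In form: [{"grip": .., "tx": .., "ty": .., "tz": .., "spin": ..}, ...]. A call has 1 to 8 rows; each row shifts and turns the commanded pose from where the row before left it, along the tool's axes as they then stand; what a row does not reach is not made up. A row lasts 1/12 s, in which the tool goes at most 41.7 mm and 7.16 degrees, less where a joint would pass 70% of its speed; a pose out of reach is approached as far as the arm can. A call with a gripper value outside its range is refused whole. The fingers move at their own pace and stop on an object; FORCE is the grip in N (left out, the last holds). Time passes only in rows, so rows that do not move let the fingers close. It gives the time, the measured TCP pose, the force, the opening and the grip force at its end, in the units of the state.
- r.get_state(): the state, without advancing time (a new reading comes with each control period).
- optics.snapshot(name): name is "scene" or "side" or "wrist"; returns (picture, depth): 400x640x3 uint8, red, green, blue; 400x640 float32, m along the optical axis (not along the pixel's ray), 0 where there is no reading.
- optics.get_calibration(name): a dict with "fx", "fy", "cx", "cy" (pixels), "extrinsics" (4x4, takes a point from world to camera coordinates). Camera axes: x right, y down, z forward; pixel columns grow to the right and rows downward; lengths in m; the calibration is good to about 2 mm. The wrist camera is an equidistant fisheye: a pixel r from the principal point sees the ray r / f radians off the axis. A picture is of the moment at which its call begins: read the wrist's pose just before it. get_calibration takes no time and is no camera call; for the wrist camera it gives the pose at the moment of the call.
- workorder.finish_job(): hands the job in; it is judged then, once.
The state is a dict: "clock": time; "q": joint angles; "qd": joint speeds; "joint_torque": joint torques, N m; "tool_pos": TCP position; "eef_rot": TCP orientation; "contact_force": force on the tool from outside, world axes, zero at the start; "moment": the same for the moment, N m; "opening": opening from 0.0 (shut) to 1.0 (fully open); "finger_force": force on a finger pad.
Only numpy, scipy, OpenCV 4.12 (cv2) and the standard library are available. Lean on these libraries where they do the work, as an engineer would, in place of code of your own. Each camera call takes 0.05 s, during which the arm holds its last target. There are 200 camera calls.

TASK

Move the four seasoning pots, one at a time, from the steel rack to the empty white rack, keeping their order as counted from the end with the upright loop handle: the pot next to the steel rack's loop goes next to the white rack's loop, and so on. Carry each pot straight from its cell to its own cell, without standing it on the worktop or in a wrong cell or tipping it over, and leave all four standing upright on the floors of their cells.

Things in the scene. Friction and masses are not known exactly. Their poses are not given: they have to be found in the camera images.
- steel_rack: Holds the four pots at the start: low steel rack, 86 x 326 x 26 mm, one row of four square cells, fixed. Origin: centre of its underside, on the worktop; y along the row, z up. Cell centres at x = 0, y = +120, +40, -40, -120 mm; cells 74 x 74 mm inside, floor 16 mm above the worktop, rails 10 mm above the floor, 6 mm thick. A block (70 x 18 x 22 mm) at either end; one end, which varies, has a loop handle.
- plastic_rack: Empty at the start: low white plastic rack, 86 x 326 x 26 mm, one row of four square cells, fixed. Origin: centre of its underside, on the worktop; y along the row, z up. Cell centres at x = 0, y = +120, +40, -40, -120 mm; cells 74 x 74 mm inside, floor 16 mm above the worktop, rails 10 mm above the floor, 6 mm thick. A block (70 x 18 x 22 mm) at either end; one end, which varies, has a loop handle.
- steel_loop: End block of the steel rack with the upright loop handle, 70 x 18 x 73 mm (loop 57 mm wide across the row, with a black round grip 44 mm long, 18 mm thick on top); origin: centre of its underside. It stands on the rack's row line at y = +173 or -173 mm in the rack's frame and marks the end from which the order is counted. Fixed.
- plastic_loop: End block of the white rack with the upright loop handle, white, 70 x 18 x 73 mm (loop 57 mm wide across the row, with a black round grip 44 mm long, 18 mm thick on top); origin: centre of its underside. It stands on the rack's row line at y = +173 or -173 mm in the rack's frame and marks the end from which the order is counted. Fixed.
- salt_shaker: White spice shaker with a perforated grey cap, round, 86 mm tall, body 52 mm across up to 63 mm, cap 54 mm across. Origin: centre of its underside; z up along its axis. About 160 g. Starts upright in any cell of the steel rack.
- pepper_shaker: Brown spice shaker with a perforated grey cap, round, 101 mm tall, body 52 mm across up to 74 mm, cap 54 mm across. Origin: centre of its underside; z up along its axis. About 160 g. Starts upright in any cell of the steel rack.
- metal_dredger: Squat aluminium dredger with a dark seam and a domed, pierced top, round, 72 mm tall, straight side 54 mm across up to 56 mm. Origin: centre of its underside; z up along its axis. About 140 g. Starts upright in any cell of the steel rack.
- wooden_mill: Small wooden mill with a narrow waist, a round head and a steel knob, 105 mm tall; straight lower part 54 mm across up to 60 mm, waist 38 mm, head 48 mm. Origin: centre of its underside; z up along its axis. About 150 g. Starts upright in any cell of the steel rack.
Mind the look-alikes: they are no part of the job. What is shaped like the salt_shaker but red is not meant.

How it is judged:
By the outcome, as a careful person would: the job done as asked, in the order asked, and still so for the second after the job is handed in, with the robot touching nothing.
It also fails if it takes over 96 s, if anything falls off the work surface, if the arm or the gripper's body presses on something with over 40 N, if the wrist force passes 120 N, or if a joint passes its speed limit or range.

## Working session

There is one attempt and no reset: what is moved stays moved. The work goes in short steps, Python scripts to look and compute and a shell command to move; the robot and the scene stay as the last step left them, time stands still between calls to the robot, and variables do not carry over. Pictures are saved under pics/ and viewed, at most 14 in all, crops included, and the job is handed in when it is done.

```bash
mkdir -p pics; ls
python3 - <<'E'
from plant import r, optics
import cv2,numpy as np
s=r.get_state();print({k:np.round(v,3).tolist() for k,v in s.items()}, r.grip_point_offset)
for n in("scene","side"):
    p,d=optics.snapshot(n);cv2.imwrite(f"pics/{n}0.png",p[:,:,::-1]);np.save(f"{n}0.npy",d)
    c=optics.get_calibration(n);print(n,c)
E
```

```text
pics
{'clock': 0.0, 'q': [-1.281, 0.69, -0.195, 1.566, 0.157, 0.903, -0.215], 'qd': [-0.002, -0.001, -0.001, 0.0, 0.001, -0.001, -0.0], 'joint_torque': [-0.0, -52.756, -1.267, -15.343, -0.053, 0.006, 0.0], 'tool_pos': [0.158, 0.604, 0.238], 'eef_rot': [0.127, 0.992, -0.001, -0.0], 'contact_force': [0.55, 0.507, -0.85], 'moment': [0.053, -0.048, -0.034], 'finger_force': 0.0, 'opening': 0.998} -0.0187
scene {'fx': 422.94987962408425, 'fy': 422.94987962408425, 'cx': 327.35939156075864, 'cy': 199.33448912837315, 'extrinsics': array([[ 8.90897646e-01, -4.54203521e-01, -7.39333284e-04,
        -5.07172119e-01],
       [-2.74240304e-01, -5.36609745e-01, -7.98023958e-01,
         2.28385513e-01],
       [ 3.62068558e-01,  7.11160420e-01, -6.02625270e-01,
         7.10212537e-01],
       [ 0.00000000e+00,  0.00000000e+00,  0.00000000e+00,
         1.00000000e+00]])}
side {'fx': 464.68056253629106, 'fy': 464.68056253629106, 'cx': 324.8921644897157, 'cy': 205.32975302730003, 'extrinsics': array([[ 0.99132085,  0.1311591 , -0.00895865, -0.5802509 ],
       [ 0.1072644 , -0.8463554 , -0.52170575,  0.02844459],
       [-0.07600866,  0.51621684, -0.85307846,  1.07076004],
       [ 0.        ,  0.        ,  0.        ,  1.        ]])}
```

View pics/scene0.png

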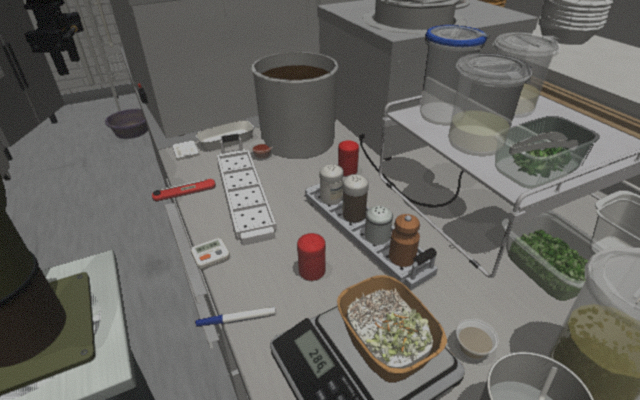

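View pics/side0.png

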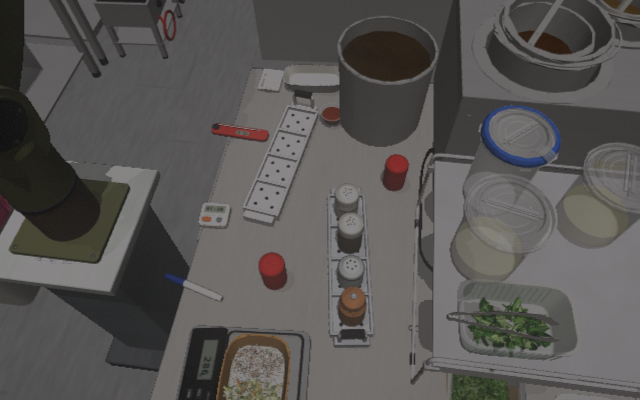

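The steel rack's loop is by the mill (scene 425,257), and the white rack's loop is at its far end (232,140). Candidates are salt (331,185), pepper (355,198), dredger (378,225) and mill (405,240). The red look-alikes at (311,257) and (348,158) are not wanted. Next, a close crop of each view.

Run:
```python
import cv2
a=cv2.imread("pics/side0.png")[85:355,230:390];b=cv2.imread("pics/scene0.png")[120:285,200:445]
cv2.imwrite("pics/sidec.png",cv2.resize(a[:150],None,fx=4,fy=4,interpolation=2))
cv2.imwrite("pics/sided.png",cv2.resize(a[90:270,80:],None,fx=3.3,fy=3.3,interpolation=2))
cv2.imwrite("pics/scenec.png",cv2.resize(b,None,fx=3.2,fy=3.2,interpolation=2))
```

```text
(no output)
```

View pics/sidec.png

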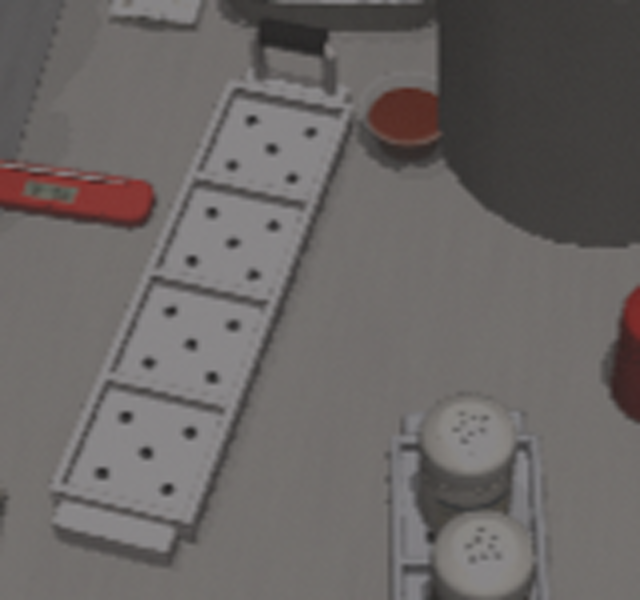

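View pics/sided.png

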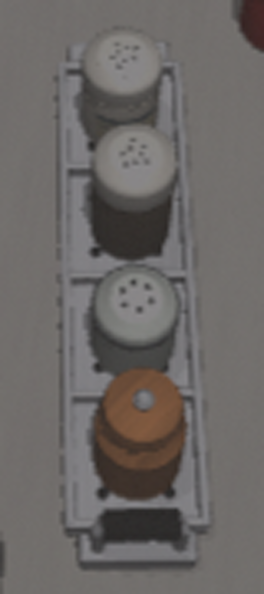

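View pics/scenec.png

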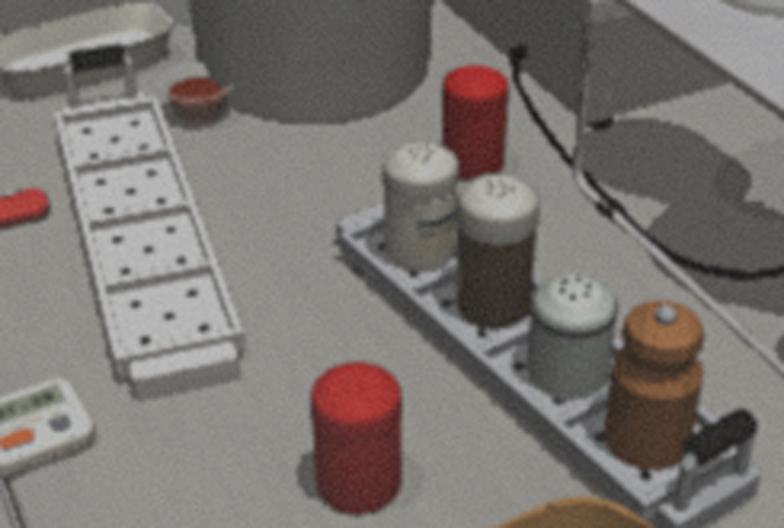

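Crops confirm: salt (white), pepper (brown), dredger and mill (at the steel loop) stand in that order from the far end. All four white cells are empty, loop at the far end. Locating them now.

```bash
cat > h.py <<'E'
import numpy as np
from plant import r, optics
from scipy.spatial.transform import Rotation as R
def on_plane(n,uv,z,c=None):
    c=c or optics.get_calibration(n);E=c["extrinsics"];Rm,t=E[:3,:3],E[:3,3]
    o=-Rm.T@t;d=Rm.T@np.array([(uv[0]-c["cx"])/c["fx"],(uv[1]-c["cy"])/c["fy"],1])
    return o+d*(z-o[2])/d[2]
E
python3 - <<'E'
from h import *
f=lambda L,s,o:[((u+.5)/s-.5+o[0],(v+.5)/s-.5+o[1]) for u,v in L]
tz=[.102,.117,.088,.121]
sw=f([(271,149),(233,243),(191,345),(146,453)],4,(230,85))
cw=f([(115,139),(128,191),(149,249),(170,316)],3.2,(200,120))
sp=f([(125,56),(135,151),(137,294),(144,398)],3.3,(310,175))
cp=f([(422,153),(498,187),(575,290),(666,313)],3.2,(200,120))
rk=f([(64,64),(187,62),(208,525),(70,528)],3.3,(310,175))
for i in range(4): print("white",on_plane("side",sw[i],.016).round(4),on_plane("scene",cw[i],.016).round(4))
for i in range(4): print("pot",on_plane("side",sp[i],tz[i]).round(4),on_plane("scene",cp[i],tz[i]).round(4))
for i in range(4): print("rack corner",on_plane("side",rk[i],.026).round(4))
print(optics.get_calibration("wrist"))
E
```

```text
white [0.4695 0.3369 0.016 ] [0.4711 0.3386 0.016 ]
white [0.4585 0.258  0.016 ] [0.4574 0.2607 0.016 ]
white [0.4469 0.1781 0.016 ] [0.4481 0.181  0.016 ]
white [0.4352 0.0993 0.016 ] [0.4365 0.1006 0.016 ]
pot [0.6233 0.0839 0.102 ] [0.6238 0.0865 0.102 ]
pot [0.6371 0.0067 0.117 ] [0.6381 0.0075 0.117 ]
pot [ 0.6477 -0.0735  0.088 ] [ 0.6462 -0.0759  0.088 ]
pot [ 0.658  -0.1497  0.121 ] [ 0.6562 -0.151   0.121 ]
rack corner [0.5791 0.1216 0.026 ]
rack corner [0.6638 0.134  0.026 ]
rack corner [ 0.7035 -0.1867  0.026 ]
rack corner [ 0.6235 -0.1989  0.026 ]
{'fx': 309.70691628693146, 'fy': 309.70691628693146, 'cx': 324.91325861312606, 'cy': 204.58230785479716, 'extrinsics': array([[ 0.25354251,  0.96732187, -0.00214237, -0.62515545],
       [ 0.9342605 , -0.24430158,  0.25975767, -0.03504016],
       [ 0.25074589, -0.06786114, -0.96567146,  0.38934529],
       [ 0.        ,  0.        ,  0.        ,  1.        ]])}
```

```bash
cat >> h.py <<'E'
def cloud(n,d):
    c=optics.get_calibration(n);E=c["extrinsics"];v,u=np.nonzero(d>0);z=d[v,u]
    P=np.c_[(u-c["cx"])/c["fx"]*z,(v-c["cy"])/c["fy"]*z,z];return (P-E[:3,3])@E[:3,:3]
def plan(x,y,z,yaw):
    """shift in cm along tool axes, after spin deg, to put TCP at x,y,z with tool y at world angle yaw (deg)"""
    s=r.get_state();p=np.array(s["tool_pos"]);M=R.from_quat(s["eef_rot"])
    m=M.as_matrix();cur=np.degrees(np.arctan2(m[1,1],m[0,1]));spin=(cur-yaw+90)%180-90
    M2=(M*R.from_euler("z",spin,degrees=True)).as_matrix()
    print("tcp",p.round(4),"yaw",round(cur,1),"tilt",m[:,2].round(3),"spin",round(spin,1),"| from here after spin tx,ty,tz cm:",(M2.T@(np.array([x,y,z])-p)*100).round(2), "open",round(s["opening"],3),"F",np.round(s["contact_force"],1))
E
python3 - <<'E'
from h import *
P=np.vstack([cloud(n,np.load(n+"0.npy")) for n in("scene","side")])
xs=np.arange(.3,.86,.04);print("max z cm; cols x",xs.round(2))
for y in np.arange(.52,-.30,-.04):
    print(round(y,2),[ (lambda q:int(round(q.max()*100)) if len(q) else -1)(P[(abs(P[:,0]-x)<.02)&(abs(P[:,1]-y)<.02),2]) for x in xs])
plan = plan(.658,-.150,.24,8)
E
```

```text
max z cm; cols x [0.3  0.34 0.38 0.42 0.46 0.5  0.54 0.58 0.62 0.66 0.7  0.74 0.78 0.82
 0.86]
0.52 [0, 1, 1, 4, 4, 4, 4, 4, 0, 23, 23, -1, -1, 33, 33]
0.48 [0, 1, 1, 4, 1, 2, 3, 23, 23, 23, 23, 23, 0, 33, 33]
0.44 [0, 1, 2, 4, 4, 4, 4, 23, 19, 19, 19, 23, 23, 33, 33]
0.4 [0, 0, 1, 3, 8, 7, 4, 23, 19, 19, 19, 19, 23, 33, 33]
0.36 [0, 0, 0, 3, 7, 7, 4, 23, 19, 19, 19, 19, 23, 33, 39]
0.32 [2, 2, 2, 3, 3, 3, 3, 23, 23, 19, 23, 23, 23, 33, 40]
0.28 [2, 2, 2, 3, 3, 3, 0, 0, 23, 23, 23, 23, 5, 33, 40]
0.24 [0, 0, 0, 3, 3, 3, 1, 1, 0, 0, 0, 0, 6, 33, 40]
0.2 [0, 1, 0, 3, 3, 3, 0, 0, 0, 0, 9, 9, 4, 33, 39]
0.16 [0, 0, 3, 3, 3, 3, 0, 2, 2, 2, 9, 9, 3, 33, 33]
0.12 [0, 0, 3, 3, 3, 3, 1, 3, 10, 3, 0, 0, 21, 21, 37]
0.08 [2, 2, 3, 3, 3, 0, 0, 10, 11, 10, 0, 0, 18, 37, 37]
0.04 [2, 2, 3, 3, 3, 0, 0, 3, 12, 12, 0, 0, 18, 37, 37]
0.0 [2, 2, 0, 0, 0, 0, 0, 3, 12, 12, 0, 0, 18, 34, 37]
-0.04 [0, 0, 0, 0, 0, 0, 0, 3, 11, 11, 3, 0, 18, 35, 35]
-0.08 [0, 0, 0, 0, 9, 9, 0, 3, 9, 9, 3, 0, 18, 35, 35]
-0.12 [2, 2, 2, 0, 9, 9, 0, 0, 11, 12, 3, 0, 18, 35, 35]
-0.16 [0, 2, 2, 1, 0, 0, 0, 0, 11, 12, 10, 0, 18, 25, 35]
-0.2 [0, 3, 4, 5, 5, 5, 5, 5, 6, 8, 7, 0, 26, 26, 26]
-0.24 [0, 4, 5, 6, 11, 11, 11, 6, 0, 0, 0, 0, 26, 26, 26]
-0.28 [0, 4, 5, 6, 11, 12, 12, 11, 0, 0, 0, 0, 21, 21, 21]
tcp [0.1581 0.6041 0.238 ] yaw 75.3 tilt [-0.    -0.002 -1.   ] spin 67.3 | from here after spin tx,ty,tz cm: [-81.63  39.01  -0.09] open 1.003 F [-0.7 -0.2  0.6]
```

Run:
```python
from h import *
for n in("scene","side"):
    P=cloud(n,np.load(n+"0.npy"))
    Q=P[(P[:,2]>.08)&(P[:,2]<.3)&(P[:,0]>.52)&(P[:,0]<.8)&(P[:,1]>.24)]
    for y in np.arange(.26,.46,.02):
        q=Q[abs(Q[:,1]-y)<.01]; print(n,"pot y",round(y,2),"minx",np.sort(q[:,0])[:1].round(3) if len(q) else None, end=";")
    T=Q[Q[:,2]>.222]; A=np.c_[2*T[:,:2],np.ones(len(T))];c=np.linalg.lstsq(A,(T[:,:2]**2).sum(1),rcond=None)[0];print("\nrim circle",c[:2],np.sqrt(c[2]+c[0]**2+c[1]**2))
    S=P[(P[:,2]>.13)&(P[:,2]<.5)&(P[:,0]>.7)&(P[:,0]<.9)]
    for y in np.arange(.12,-.28,-.04):
        q=S[abs(S[:,1]-y)<.02]; 
        if len(q): i=np.argsort(q[:,0])[:3];print("shelf",round(y,2),q[i][:, [0,2]].round(3).tolist())
```

```text
scene pot y 0.26 minx None;scene pot y 0.28 minx [0.633];scene pot y 0.3 minx [0.602];scene pot y 0.32 minx [0.582];scene pot y 0.34 minx [0.574];scene pot y 0.36 minx [0.566];scene pot y 0.38 minx [0.563];scene pot y 0.4 minx [0.563];scene pot y 0.42 minx [0.565];scene pot y 0.44 minx [0.572];
rim circle [0.66582181 0.45395265] 0.14279261000096694
shelf 0.12 [[0.778, 0.158], [0.778, 0.169], [0.778, 0.163]]
shelf 0.08 [[0.789, 0.174], [0.789, 0.178], [0.79, 0.175]]
shelf 0.04 [[0.788, 0.178], [0.789, 0.174], [0.789, 0.175]]
shelf -0.0 [[0.787, 0.178], [0.788, 0.18], [0.789, 0.177]]
shelf -0.04 [[0.788, 0.175], [0.788, 0.176], [0.789, 0.178]]
shelf -0.08 [[0.789, 0.174], [0.789, 0.174], [0.789, 0.179]]
shelf -0.12 [[0.788, 0.176], [0.788, 0.177], [0.789, 0.176]]
shelf -0.16 [[0.788, 0.178], [0.789, 0.175], [0.789, 0.176]]
shelf -0.2 [[0.789, 0.174], [0.789, 0.179], [0.789, 0.174]]
shelf -0.24 [[0.779, 0.156], [0.78, 0.166], [0.78, 0.156]]
side pot y 0.26 minx None;side pot y 0.28 minx [0.635];side pot y 0.3 minx [0.604];side pot y 0.32 minx [0.585];side pot y 0.34 minx [0.572];side pot y 0.36 minx [0.566];side pot y 0.38 minx [0.563];side pot y 0.4 minx [0.562];side pot y 0.42 minx [0.565];side pot y 0.44 minx [0.571];
rim circle [0.67446524 0.39446049] 0.10787663503305255
shelf 0.12 [[0.777, 0.168], [0.778, 0.16], [0.778, 0.161]]
shelf 0.08 [[0.789, 0.174], [0.789, 0.171], [0.789, 0.171]]
shelf 0.04 [[0.789, 0.175], [0.789, 0.174], [0.789, 0.173]]
shelf -0.0 [[0.789, 0.177], [0.789, 0.175], [0.789, 0.176]]
shelf -0.04 [[0.789, 0.178], [0.789, 0.178], [0.789, 0.178]]
shelf -0.08 [[0.789, 0.178], [0.789, 0.178], [0.79, 0.178]]
shelf -0.12 [[0.789, 0.173], [0.789, 0.173], [0.789, 0.172]]
shelf -0.16 [[0.789, 0.174], [0.789, 0.173], [0.789, 0.173]]
shelf -0.2 [[0.789, 0.178], [0.79, 0.176], [0.79, 0.176]]
shelf -0.24 [[0.779, 0.159], [0.78, 0.162], [0.781, 0.167]]
```

```bash
S='python3 -c "from h import *;plan(.657,-.150,.19,8)"'
python3 -m creep '[{"grip":1,"spin":6.7},{"spin":6.7,"grip":1},{"spin":6.7,"grip":1},{"spin":6.7,"grip":1},{"spin":6.7,"grip":1},{"spin":6.7,"grip":1},{"spin":6.7,"grip":1},{"spin":6.7,"grip":1}]' 30
python3 -m creep '[{"grip":1,"spin":6.7},{"grip":1,"spin":6.7},{"grip":1,"tx":-3.4,"ty":1.6},{"grip":1,"tx":-3.4,"ty":1.6},{"grip":1,"tx":-3.4,"ty":1.6},{"grip":1,"tx":-3.4,"ty":1.6},{"grip":1,"tx":-3.4,"ty":1.6},{"grip":1,"tx":-3.4,"ty":1.6}]'
eval $S
```

```text
tcp [0.1581 0.6041 0.238 ] yaw 75.3 tilt [-0.    -0.002 -1.   ] spin 67.3 | from here after spin tx,ty,tz cm: [-81.61  38.91   4.91] open 1.003 F [-0.7 -0.2  0.6]$[0]: bad value
$[0]: bad value
```

```bash
S='python3 -c "from h import *;plan(.657,-.150,.19,8)"'
python3 -m creep '[{"grip":1,"tx":0,"ty":0,"tz":0,"spin":6.7},{"grip":1,"tx":0,"ty":0,"tz":0,"spin":6.7},{"grip":1,"tx":0,"ty":0,"tz":0,"spin":6.7},{"grip":1,"tx":0,"ty":0,"tz":0,"spin":6.7},{"grip":1,"tx":0,"ty":0,"tz":0,"spin":6.7},{"grip":1,"tx":0,"ty":0,"tz":0,"spin":6.7}]' 30
eval $S
```

```text
clock: 0.6
tool_pos: [0.158, 0.6044, 0.2383]
eef_rot: [0.463, 0.886, -0.0, 0.0]
contact_force: [-0.4, -0.8, -0.1]
opening: 0.997
finger_force: 0.0
tcp [0.158  0.6044 0.2383] yaw 34.8 tilt [-0.    -0.001 -1.   ] spin 26.8 | from here after spin tx,ty,tz cm: [-81.64  38.92   4.88] open 0.997 F [-0.4 -0.8 -0.1]
```

All keys are needed in each row.

```bash
S='python3 -c "from h import *;plan(.657,-.150,.19,8)"'
python3 -m creep '[{"grip":1,"tx":0,"ty":0,"tz":0,"spin":6.7},{"grip":1,"tx":0,"ty":0,"tz":0,"spin":6.7},{"grip":1,"tx":0,"ty":0,"tz":0,"spin":6.7},{"grip":1,"tx":0,"ty":0,"tz":0,"spin":6.7}]'
python3 -m creep '[{"grip":1,"tx":-3.4,"ty":1.6,"tz":0,"spin":0},{"grip":1,"tx":-3.4,"ty":1.6,"tz":0,"spin":0},{"grip":1,"tx":-3.4,"ty":1.6,"tz":0,"spin":0},{"grip":1,"tx":-3.4,"ty":1.6,"tz":0,"spin":0},{"grip":1,"tx":-3.4,"ty":1.6,"tz":0,"spin":0},{"grip":1,"tx":-3.4,"ty":1.6,"tz":0,"spin":0},{"grip":1,"tx":-3.4,"ty":1.6,"tz":0,"spin":0},{"grip":1,"tx":-3.4,"ty":1.6,"tz":0,"spin":0}]'
eval $S
```

```text
clock: 0.93
tool_pos: [0.1579, 0.6043, 0.2383]
eef_rot: [0.656, 0.755, -0.0, 0.0]
contact_force: [-1.1, -1.1, -0.1]
opening: 0.999
finger_force: 0.0
clock: 1.6
tool_pos: [0.3247, 0.3524, 0.2386]
eef_rot: [0.654, 0.757, -0.0, 0.0]
contact_force: [1.5, 0.7, 0.3]
opening: 1.003
finger_force: 0.0
tcp [0.3247 0.3524 0.2386] yaw 8.4 tilt [-0. -0. -1.] spin 0.4 | from here after spin tx,ty,tz cm: [-54.38  25.91   4.87] open 1.003 F [1.5 0.7 0.3]
```

```bash
S='python3 -c "from h import *;plan(.657,-.150,.061,8)"'
python3 -m creep '[{"grip":1,"tx":-3.4,"ty":1.6,"tz":0,"spin":0},{"grip":1,"tx":-3.4,"ty":1.6,"tz":0,"spin":0},{"grip":1,"tx":-3.4,"ty":1.6,"tz":0,"spin":0},{"grip":1,"tx":-3.4,"ty":1.6,"tz":0,"spin":0},{"grip":1,"tx":-3.4,"ty":1.6,"tz":0,"spin":0},{"grip":1,"tx":-3.4,"ty":1.6,"tz":0,"spin":0},{"grip":1,"tx":-3.4,"ty":1.6,"tz":0,"spin":0},{"grip":1,"tx":-3.4,"ty":1.6,"tz":0,"spin":0}]'
python3 -m creep '[{"grip":1,"tx":-3.4,"ty":1.6,"tz":0,"spin":0},{"grip":1,"tx":-3.4,"ty":1.6,"tz":0,"spin":0},{"grip":1,"tx":-3.4,"ty":1.6,"tz":0,"spin":0},{"grip":1,"tx":-3.4,"ty":1.6,"tz":0,"spin":0},{"grip":1,"tx":-3.4,"ty":1.6,"tz":0,"spin":0},{"grip":1,"tx":-3.4,"ty":1.6,"tz":0,"spin":0},{"grip":1,"tx":-3.4,"ty":1.6,"tz":0,"spin":0},{"grip":1,"tx":0,"ty":0,"tz":0,"spin":0}]'
eval $S
```

```text
clock: 2.27
tool_pos: [0.4909, 0.1019, 0.2385]
eef_rot: [0.654, 0.757, -0.0, -0.0]
contact_force: [1.0, 0.9, -0.4]
opening: 1.001
finger_force: 0.0
clock: 2.93
tool_pos: [0.6379, -0.1254, 0.2382]
eef_rot: [0.657, 0.753, -0.002, 0.003]
contact_force: [0.7, -0.8, 0.3]
opening: 0.994
finger_force: 0.0
tcp [ 0.6379 -0.1254  0.2382] yaw 7.8 tilt [ 0.003 -0.007 -1.   ] spin -0.2 | from here after spin tx,ty,tz cm: [-2.57  1.52 17.74] open 0.994 F [ 0.7 -0.8  0.3]
```

Fine-align, then look with the wrist camera before the first descent.

```bash
python3 -m creep '[{"grip":1,"tx":-2.5,"ty":1.5,"tz":2,"spin":0},{"grip":1,"tx":0,"ty":0,"tz":0,"spin":0},{"grip":1,"tx":0,"ty":0,"tz":0,"spin":0}]'
python3 - <<'E'
from h import *
import cv2
plan(.657,-.150,.061,8)
c=optics.get_calibration("wrist");p,d=optics.snapshot("wrist");p=p.copy()
E_=c["extrinsics"]
for w in [(.657,-.150,.121),(.647,-.0747,.088),(.6378,.007,.117)]:
    q=E_[:3,:3]@np.array(w)+E_[:3,3];th=np.arctan2(np.hypot(q[0],q[1]),q[2]);a=np.arctan2(q[1],q[0])
    u=c["cx"]+c["fx"]*th*np.cos(a);v=c["cy"]+c["fy"]*th*np.sin(a);print(u,v);cv2.drawMarker(p,(int(round(u)),int(round(v))),(0,255,0),0,14)
cv2.imwrite("pics/w1.png",p[:,:,::-1])
E
```

```text
clock: 3.18
tool_pos: [0.6531, -0.1393, 0.2167]
eef_rot: [0.655, 0.756, -0.001, -0.001]
contact_force: [0.1, 0.1, -0.3]
opening: 1.004
finger_force: 0.0
tcp [ 0.6531 -0.1393  0.2167] yaw 8.2 tilt [-0.004  0.    -1.   ] spin 0.2 | from here after spin tx,ty,tz cm: [-1.13  0.29 15.57] open 1.004 F [ 0.1  0.1 -0.3]
328.16930288088105 221.17345001198694
329.05865387152807 126.70473339712427
332.57772067080043 26.73333742392805
```

View pics/w1.png

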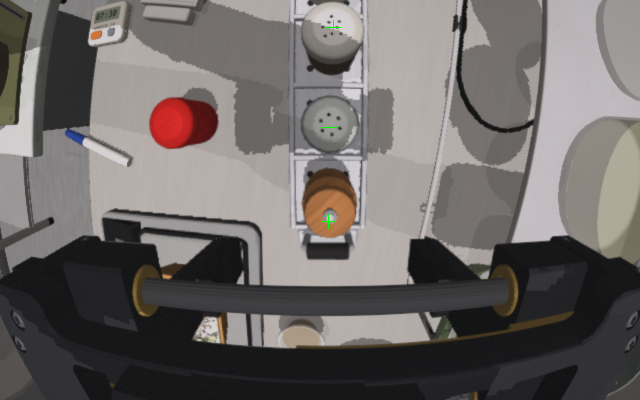

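Markers sit on the dredger and pepper caps and on the mill knob (329,218), so the positions hold. Descending on the mill.

```bash
python3 -m creep '[{"grip":1,"tx":-1.1,"ty":0.3,"tz":2,"spin":0},{"grip":1,"tx":0,"ty":0,"tz":3,"spin":0},{"grip":1,"tx":0,"ty":0,"tz":3,"spin":0},{"grip":1,"tx":0,"ty":0,"tz":3,"spin":0},{"grip":1,"tx":0,"ty":0,"tz":1,"spin":0},{"grip":1,"tx":0,"ty":0,"tz":0,"spin":0},{"grip":1,"tx":0,"ty":0,"tz":0,"spin":0}]'
python3 -c "from h import *;plan(.657,-.150,.061,8)"
```

```text
clock: 3.82
tool_pos: [0.6592, -0.1478, 0.0998]
eef_rot: [0.653, 0.757, 0.0, 0.0]
contact_force: [0.4, -0.6, 0.6]
opening: 0.998
finger_force: 0.0
tcp [ 0.6592 -0.1478  0.0998] yaw 8.4 tilt [ 0.001  0.    -1.   ] spin 0.4 | from here after spin tx,ty,tz cm: [-0.19 -0.26  3.88] open 0.998 F [ 0.4 -0.6  0.6]
```

```bash
python3 -m creep '[{"grip":1,"tx":-0.2,"ty":-0.2,"tz":2,"spin":0},{"grip":1,"tx":0,"ty":0,"tz":1.5,"spin":0},{"grip":1,"tx":0,"ty":0,"tz":0.3,"spin":0},{"grip":1,"tx":0,"ty":0,"tz":0,"spin":0}]'
python3 -m creep '[{"grip":-1,"tx":0,"ty":0,"tz":0,"spin":0},{"grip":-1,"tx":0,"ty":0,"tz":0,"spin":0},{"grip":-1,"tx":0,"ty":0,"tz":0,"spin":0},{"grip":-1,"tx":0,"ty":0,"tz":0,"spin":0},{"grip":-1,"tx":0,"ty":0,"tz":0,"spin":0},{"grip":-1,"tx":0,"ty":0,"tz":0,"spin":0}]' 30
python3 -c "from h import *;plan(.657,-.150,.061,8)"
```

```text
clock: 4.15
tool_pos: [0.6567, -0.1505, 0.0605]
eef_rot: [0.654, 0.757, -0.0, -0.001]
contact_force: [0.2, 0.1, 0.1]
opening: 0.999
finger_force: 0.0
clock: 4.65
tool_pos: [0.6577, -0.1508, 0.0612]
eef_rot: [0.654, 0.757, 0.0, 0.001]
contact_force: [1.0, 0.2, 1.8]
opening: 0.601
finger_force: 30.0
tcp [ 0.6577 -0.1508  0.0612] yaw 8.3 tilt [ 0.001  0.    -1.   ] spin 0.3 | from here after spin tx,ty,tz cm: [ 0.09 -0.06  0.02] open 0.601 F [1.  0.2 1.8]
```

```bash
python3 -m creep '[{"grip":-1,"tx":0,"ty":0,"tz":-1,"spin":0},{"grip":-1,"tx":0,"ty":0,"tz":-2,"spin":0},{"grip":-1,"tx":0,"ty":0,"tz":-3,"spin":0},{"grip":-1,"tx":0,"ty":0,"tz":-3,"spin":0},{"grip":-1,"tx":0,"ty":0,"tz":-3,"spin":0},{"grip":-1,"tx":0,"ty":0,"tz":-1,"spin":5},{"grip":-1,"tx":0,"ty":0,"tz":0,"spin":5},{"grip":-1,"tx":0,"ty":0,"tz":0,"spin":5}]'
python3 -m creep '[{"grip":-1,"tx":0,"ty":0,"tz":0,"spin":5},{"grip":-1,"tx":0,"ty":0,"tz":0,"spin":5},{"grip":-1,"tx":0,"ty":0,"tz":0,"spin":5},{"grip":-1,"tx":0,"ty":0,"tz":0,"spin":5},{"grip":-1,"tx":0,"ty":0,"tz":0,"spin":5},{"grip":-1,"tx":0,"ty":0,"tz":0,"spin":0}]'
python3 -c "from h import *;plan(.467,.335,.191,-32)"
```

```text
clock: 5.32
tool_pos: [0.6573, -0.151, 0.1926]
eef_rot: [0.748, 0.663, 0.001, 0.001]
contact_force: [0.2, -0.2, -2.3]
opening: 0.603
finger_force: 30.0
clock: 5.82
tool_pos: [0.6566, -0.1505, 0.1909]
eef_rot: [0.874, 0.487, -0.0, -0.0]
contact_force: [-0.2, -0.8, -2.3]
opening: 0.598
finger_force: 30.0
tcp [ 0.6566 -0.1505  0.1909] yaw -31.8 tilt [-0.001  0.    -1.   ] spin 0.2 | from here after spin tx,ty,tz cm: [ 3.112e+01 -4.181e+01  1.000e-02] open 0.598 F [-0.2 -0.8 -2.3]
```

```bash
python3 -m creep '[{"grip":-1,"tx":1,"ty":-1.4,"tz":0,"spin":0},{"grip":-1,"tx":2,"ty":-2.7,"tz":0,"spin":0},{"grip":-1,"tx":2,"ty":-2.7,"tz":0,"spin":0},{"grip":-1,"tx":2,"ty":-2.7,"tz":0,"spin":0},{"grip":-1,"tx":2,"ty":-2.7,"tz":0,"spin":0},{"grip":-1,"tx":2,"ty":-2.7,"tz":0,"spin":0},{"grip":-1,"tx":2,"ty":-2.7,"tz":0,"spin":0},{"grip":-1,"tx":2,"ty":-2.7,"tz":0,"spin":0}]'
python3 -m creep '[{"grip":-1,"tx":2,"ty":-2.7,"tz":0,"spin":0},{"grip":-1,"tx":2,"ty":-2.7,"tz":0,"spin":0},{"grip":-1,"tx":2,"ty":-2.7,"tz":0,"spin":0},{"grip":-1,"tx":2,"ty":-2.7,"tz":0,"spin":0},{"grip":-1,"tx":2,"ty":-2.7,"tz":0,"spin":0},{"grip":-1,"tx":2,"ty":-2.7,"tz":0,"spin":0},{"grip":-1,"tx":2,"ty":-2.7,"tz":0,"spin":0},{"grip":-1,"tx":1,"ty":-1.4,"tz":0,"spin":0}]'
python3 -m creep '[{"grip":-1,"tx":1,"ty":-1.2,"tz":0,"spin":0},{"grip":-1,"tx":0,"ty":0,"tz":0,"spin":0},{"grip":-1,"tx":0,"ty":0,"tz":0,"spin":0}]'
python3 -c "from h import *;plan(.467,.335,.064,-32)"
```

```text
clock: 6.48
tool_pos: [0.562, 0.0848, 0.1911]
eef_rot: [0.872, 0.489, 0.0, -0.0]
contact_force: [0.4, 0.5, -1.4]
opening: 0.599
finger_force: 30.0
clock: 7.15
tool_pos: [0.466, 0.3229, 0.1908]
eef_rot: [0.871, 0.491, -0.0, -0.002]
contact_force: [-1.1, -0.4, -2.7]
opening: 0.601
finger_force: 30.0
clock: 7.4
tool_pos: [0.4635, 0.3327, 0.1908]
eef_rot: [0.872, 0.489, -0.0, -0.0]
contact_force: [0.1, -1.4, -2.1]
opening: 0.598
finger_force: 30.0
tcp [0.4635 0.3327 0.1908] yaw -31.5 tilt [-0. -0. -1.] spin 0.5 | from here after spin tx,ty,tz cm: [ 0.38  0.17 12.68] open 0.598 F [ 0.1 -1.4 -2.1]
```

```bash
python3 -m creep '[{"grip":-1,"tx":0.4,"ty":0.2,"tz":1,"spin":0},{"grip":-1,"tx":0,"ty":0,"tz":3,"spin":0},{"grip":-1,"tx":0,"ty":0,"tz":3,"spin":0},{"grip":-1,"tx":0,"ty":0,"tz":3,"spin":0},{"grip":-1,"tx":0,"ty":0,"tz":1.5,"spin":0},{"grip":-1,"tx":0,"ty":0,"tz":0.8,"spin":0},{"grip":-1,"tx":0,"ty":0,"tz":0,"spin":0},{"grip":-1,"tx":0,"ty":0,"tz":0,"spin":0}]'
python3 -c "from h import *;plan(.467,.335,.062,-32)"
```

```text
clock: 8.07
tool_pos: [0.4688, 0.3337, 0.0679]
eef_rot: [0.874, 0.487, 0.0, 0.0]
contact_force: [0.9, 0.3, -2.6]
opening: 0.598
finger_force: 30.0
tcp [0.4688 0.3337 0.0679] yaw -31.7 tilt [ 0.001 -0.    -1.   ] spin 0.3 | from here after spin tx,ty,tz cm: [ 0.01 -0.22  0.59] open 0.598 F [ 0.9  0.3 -2.6]
```

```bash
python3 -m creep '[{"grip":-1,"tx":0,"ty":-0.1,"tz":0.4,"spin":0},{"grip":-1,"tx":0,"ty":0,"tz":0.2,"spin":0},{"grip":-1,"tx":0,"ty":0,"tz":0,"spin":0}]'
python3 -m creep '[{"grip":0.5,"tx":0,"ty":0,"tz":0,"spin":0},{"grip":0.5,"tx":0,"ty":0,"tz":0,"spin":0},{"grip":0.5,"tx":0,"ty":0,"tz":0,"spin":0},{"grip":0.5,"tx":0,"ty":0,"tz":-1,"spin":0},{"grip":0.5,"tx":0,"ty":0,"tz":-3,"spin":0},{"grip":0.5,"tx":0,"ty":0,"tz":-4,"spin":0},{"grip":0.5,"tx":0,"ty":0,"tz":-4,"spin":0},{"grip":0.5,"tx":0,"ty":0,"tz":-1,"spin":0}]'
python3 - <<'E'
from h import *
import cv2
p,d=optics.snapshot("side");cv2.imwrite("pics/s1.png",cv2.resize(p[40:280,200:400,::-1],None,fx=2.4,fy=2.4))
plan(.6468,-.0747,.19,8)
E
```

```text
clock: 8.32
tool_pos: [0.4671, 0.3356, 0.0622]
eef_rot: [0.873, 0.488, 0.0, -0.0]
contact_force: [0.3, 0.3, -1.5]
opening: 0.6
finger_force: 30.0
clock: 8.98
tool_pos: [0.47, 0.3365, 0.1983]
eef_rot: [0.873, 0.487, 0.005, -0.0]
contact_force: [1.0, 0.5, 0.6]
opening: 0.747
finger_force: 0.0
tcp [0.4699 0.3367 0.1977] yaw -31.7 tilt [ 0.009  0.006 -1.   ] spin -39.7 | from here after spin tx,ty,tz cm: [-43.21  11.79   0.67] open 0.747 F [0.6 0.2 0.3]
```

View pics/s1.png

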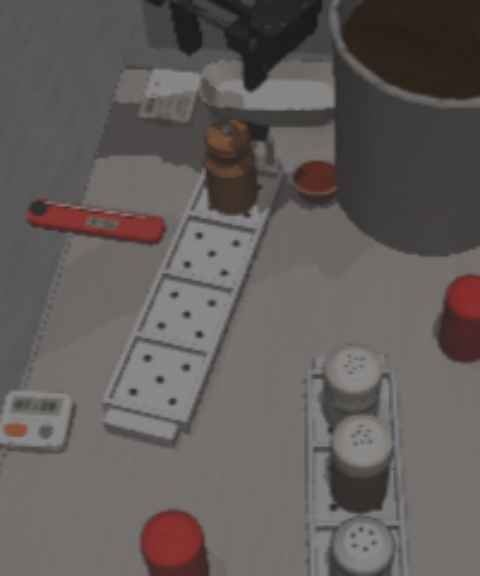

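Mill stands upright in the cell beside the white loop, at (230,175) in the crop. Next the dredger.

```bash
python3 -m creep '[{"grip":1,"tx":0,"ty":0,"tz":0,"spin":-6.6},{"grip":1,"tx":0,"ty":0,"tz":0,"spin":-6.6},{"grip":1,"tx":0,"ty":0,"tz":0,"spin":-6.6},{"grip":1,"tx":0,"ty":0,"tz":0,"spin":-6.6},{"grip":1,"tx":0,"ty":0,"tz":0,"spin":-6.6},{"grip":1,"tx":0,"ty":0,"tz":0,"spin":-6.6},{"grip":1,"tx":-1.6,"ty":0.5,"tz":0,"spin":0},{"grip":1,"tx":-3.3,"ty":0.9,"tz":0,"spin":0}]'
python3 -m creep '[{"grip":1,"tx":-3.3,"ty":0.9,"tz":0,"spin":0},{"grip":1,"tx":-3.3,"ty":0.9,"tz":0,"spin":0},{"grip":1,"tx":-3.3,"ty":0.9,"tz":0,"spin":0},{"grip":1,"tx":-3.3,"ty":0.9,"tz":0,"spin":0},{"grip":1,"tx":-3.3,"ty":0.9,"tz":0,"spin":0},{"grip":1,"tx":-3.3,"ty":0.9,"tz":0,"spin":0},{"grip":1,"tx":-3.3,"ty":0.9,"tz":0,"spin":0},{"grip":1,"tx":-3.3,"ty":0.9,"tz":0,"spin":0}]'
python3 -m creep '[{"grip":1,"tx":-3.3,"ty":0.9,"tz":0,"spin":0},{"grip":1,"tx":-3.3,"ty":0.9,"tz":0,"spin":0},{"grip":1,"tx":-3.3,"ty":0.9,"tz":0,"spin":0},{"grip":1,"tx":-1.6,"ty":0.5,"tz":0,"spin":0},{"grip":1,"tx":0,"ty":0,"tz":0,"spin":0},{"grip":1,"tx":0,"ty":0,"tz":0,"spin":0}]'
python3 -c "from h import *;plan(.6468,-.0747,.035,8)"
```

```text
clock: 9.7
tool_pos: [0.4849, 0.2932, 0.1907]
eef_rot: [0.653, 0.757, 0.0, -0.002]
contact_force: [0.3, 0.3, 0.4]
opening: 0.996
finger_force: 0.0
clock: 10.37
tool_pos: [0.5949, 0.0355, 0.1908]
eef_rot: [0.656, 0.754, -0.001, -0.001]
contact_force: [0.7, 0.6, -0.3]
opening: 0.999
finger_force: 0.0
clock: 10.87
tool_pos: [0.6421, -0.0731, 0.1906]
eef_rot: [0.657, 0.754, -0.0, -0.001]
contact_force: [-0.1, 1.4, 0.4]
opening: 1.001
finger_force: 0.0
tcp [ 0.6421 -0.0731  0.1906] yaw 7.8 tilt [-0.002  0.001 -1.   ] spin -0.2 | from here after spin tx,ty,tz cm: [-0.24  0.47 15.55] open 1.001 F [-0.1  1.4  0.4]
```

```bash
python3 -m creep '[{"grip":1,"tx":-0.2,"ty":0.5,"tz":1,"spin":0},{"grip":1,"tx":0,"ty":0,"tz":3,"spin":0},{"grip":1,"tx":0,"ty":0,"tz":3,"spin":0},{"grip":1,"tx":0,"ty":0,"tz":3,"spin":0},{"grip":1,"tx":0,"ty":0,"tz":2.5,"spin":0},{"grip":1,"tx":0,"ty":0,"tz":1.5,"spin":0},{"grip":1,"tx":0,"ty":0,"tz":0.6,"spin":0},{"grip":1,"tx":0,"ty":0,"tz":0,"spin":0}]'
python3 -c "from h import *;plan(.6468,-.0747,.044,8)"
python3 -m creep '[{"grip":-1,"tx":0,"ty":0,"tz":0,"spin":0},{"grip":-1,"tx":0,"ty":0,"tz":0,"spin":0},{"grip":-1,"tx":0,"ty":0,"tz":0,"spin":0},{"grip":-1,"tx":0,"ty":0,"tz":0,"spin":0},{"grip":-1,"tx":0,"ty":0,"tz":0,"spin":0},{"grip":-1,"tx":0,"ty":0,"tz":0,"spin":0}]' 30
```

```text
clock: 11.53
tool_pos: [0.6466, -0.0713, 0.0435]
eef_rot: [0.655, 0.755, -0.001, -0.002]
contact_force: [-0.5, -0.3, 0.8]
opening: 1.003
finger_force: 0.0
tcp [ 0.6466 -0.0713  0.0435] yaw 8.1 tilt [-0.004  0.002 -1.   ] spin 0.1 | from here after spin tx,ty,tz cm: [-0.34 -0.03 -0.05] open 1.003 F [-0.5 -0.3  0.8]
clock: 12.03
tool_pos: [0.6485, -0.0737, 0.0464]
eef_rot: [0.656, 0.754, 0.0, 0.0]
contact_force: [-0.4, 0.3, 3.4]
opening: 0.603
finger_force: 30.0
```

```bash
python3 -m creep '[{"grip":-1,"tx":0,"ty":0,"tz":-1,"spin":0},{"grip":-1,"tx":0,"ty":0,"tz":-2,"spin":0},{"grip":-1,"tx":0,"ty":0,"tz":-3,"spin":0},{"grip":-1,"tx":0,"ty":0,"tz":-3,"spin":0},{"grip":-1,"tx":0,"ty":0,"tz":-3,"spin":0},{"grip":-1,"tx":0,"ty":0,"tz":-1.5,"spin":5.5},{"grip":-1,"tx":0,"ty":0,"tz":0,"spin":5.5},{"grip":-1,"tx":0,"ty":0,"tz":0,"spin":5.2}]'
python3 -m creep '[{"grip":-1,"tx":1.2,"ty":-0.9,"tz":0,"spin":0},{"grip":-1,"tx":2.6,"ty":-2,"tz":0,"spin":0},{"grip":-1,"tx":2.6,"ty":-2,"tz":0,"spin":0},{"grip":-1,"tx":2.6,"ty":-2,"tz":0,"spin":0},{"grip":-1,"tx":2.6,"ty":-2,"tz":0,"spin":0},{"grip":-1,"tx":2.6,"ty":-2,"tz":0,"spin":0},{"grip":-1,"tx":2.6,"ty":-2,"tz":0,"spin":0},{"grip":-1,"tx":2.6,"ty":-2,"tz":0,"spin":0}]'
python3 -m creep '[{"grip":-1,"tx":2.6,"ty":-2,"tz":0,"spin":0},{"grip":-1,"tx":2.6,"ty":-2,"tz":0,"spin":0},{"grip":-1,"tx":2.6,"ty":-2,"tz":0,"spin":0},{"grip":-1,"tx":2,"ty":-1.6,"tz":0,"spin":0},{"grip":-1,"tx":0.8,"ty":-0.6,"tz":0,"spin":0},{"grip":-1,"tx":0,"ty":0,"tz":0,"spin":0},{"grip":-1,"tx":0,"ty":0,"tz":0,"spin":0}]'
python3 -c "from h import *;plan(.458,.2595,.0455,-8.2)"
```

```text
clock: 12.7
tool_pos: [0.649, -0.0737, 0.1831]
eef_rot: [0.758, 0.653, 0.001, 0.001]
contact_force: [-0.1, 0.6, -1.8]
opening: 0.601
finger_force: 30.0
clock: 13.37
tool_pos: [0.5276, 0.141, 0.1814]
eef_rot: [0.756, 0.654, 0.0, -0.0]
contact_force: [1.2, 0.4, -2.1]
opening: 0.605
finger_force: 30.0
clock: 13.95
tool_pos: [0.4632, 0.2557, 0.1811]
eef_rot: [0.756, 0.654, 0.0, 0.001]
contact_force: [0.6, 0.2, -0.8]
opening: 0.601
finger_force: 30.0
tcp [0.4632 0.2557 0.1811] yaw -8.3 tilt [ 0.001 -0.    -1.   ] spin -0.1 | from here after spin tx,ty,tz cm: [ 0.31 -0.58 13.56] open 0.601 F [ 0.6  0.2 -0.8]
```

```bash
python3 -m creep '[{"grip":-1,"tx":0.3,"ty":-0.5,"tz":1,"spin":0},{"grip":-1,"tx":0,"ty":0,"tz":3,"spin":0},{"grip":-1,"tx":0,"ty":0,"tz":3,"spin":0},{"grip":-1,"tx":0,"ty":0,"tz":3,"spin":0},{"grip":-1,"tx":0,"ty":0,"tz":2,"spin":0},{"grip":-1,"tx":0,"ty":0,"tz":1,"spin":0},{"grip":-1,"tx":0,"ty":0,"tz":0.2,"spin":0},{"grip":-1,"tx":0,"ty":0,"tz":0,"spin":0}]'
python3 -c "from h import *;plan(.458,.2595,.0455,-8.2)"
```

```text
clock: 14.62
tool_pos: [0.4591, 0.2587, 0.0488]
eef_rot: [0.757, 0.653, -0.0, 0.0]
contact_force: [0.0, 0.0, 0.3]
opening: 0.604
finger_force: 30.0
tcp [0.4591 0.2587 0.0488] yaw -8.4 tilt [ 0.    -0.001 -1.   ] spin -0.2 | from here after spin tx,ty,tz cm: [ 0.07 -0.13  0.33] open 0.604 F [0.  0.  0.3]
```

```bash
python3 -m creep '[{"grip":-1,"tx":0,"ty":-0.1,"tz":0.2,"spin":0},{"grip":-1,"tx":0,"ty":0,"tz":0.1,"spin":0},{"grip":-1,"tx":0,"ty":0,"tz":0,"spin":0}]'
python3 -m creep '[{"grip":0.6,"tx":0,"ty":0,"tz":0,"spin":0},{"grip":0.6,"tx":0,"ty":0,"tz":0,"spin":0},{"grip":0.6,"tx":0,"ty":0,"tz":0,"spin":0},{"grip":0.6,"tx":0,"ty":0,"tz":-1,"spin":0},{"grip":0.6,"tx":0,"ty":0,"tz":-3,"spin":0},{"grip":0.6,"tx":0,"ty":0,"tz":-4,"spin":0},{"grip":0.6,"tx":0,"ty":0,"tz":-4,"spin":0},{"grip":0.6,"tx":0,"ty":0,"tz":-2.5,"spin":0}]'
python3 -c "from h import *;plan(.6375,.007,.19,8)"
```

```text
clock: 14.87
tool_pos: [0.4576, 0.2605, 0.0466]
eef_rot: [0.756, 0.654, 0.001, 0.0]
contact_force: [0.1, 0.6, -2.4]
opening: 0.604
finger_force: 30.0
clock: 15.53
tool_pos: [0.4581, 0.2605, 0.1949]
eef_rot: [0.756, 0.654, 0.002, 0.0]
contact_force: [0.1, 0.8, -0.7]
opening: 0.798
finger_force: 0.0
tcp [0.4581 0.2605 0.1949] yaw -8.3 tilt [ 0.004  0.002 -1.   ] spin -16.3 | from here after spin tx,ty,tz cm: [-27.6   14.24   0.49] open 0.798 F [ 0.1  0.8 -0.7]
```

```bash
python3 -m creep '[{"grip":1,"tx":0,"ty":0,"tz":0,"spin":-5.5},{"grip":1,"tx":0,"ty":0,"tz":0,"spin":-5.5},{"grip":1,"tx":0,"ty":0,"tz":0,"spin":-5.3},{"grip":1,"tx":-1.4,"ty":0.7,"tz":0,"spin":0},{"grip":1,"tx":-2.8,"ty":1.4,"tz":0,"spin":0},{"grip":1,"tx":-2.8,"ty":1.4,"tz":0,"spin":0},{"grip":1,"tx":-2.8,"ty":1.4,"tz":0,"spin":0},{"grip":1,"tx":-2.8,"ty":1.4,"tz":0,"spin":0}]'
python3 -m creep '[{"grip":1,"tx":-2.8,"ty":1.4,"tz":0,"spin":0},{"grip":1,"tx":-2.8,"ty":1.4,"tz":0,"spin":0},{"grip":1,"tx":-2.8,"ty":1.5,"tz":0,"spin":0},{"grip":1,"tx":-2.8,"ty":1.5,"tz":0,"spin":0},{"grip":1,"tx":-2.4,"ty":1.4,"tz":0,"spin":0},{"grip":1,"tx":-1.4,"ty":0.8,"tz":0,"spin":0},{"grip":1,"tx":0,"ty":0,"tz":0,"spin":0},{"grip":1,"tx":0,"ty":0,"tz":0,"spin":0}]'
python3 - <<'E'
from h import *
import cv2
plan(.6375,.007,.058,8)
p,d=optics.snapshot("side");cv2.imwrite("pics/s2.png",cv2.resize(p[40:360,200:440,::-1],None,fx=1.8,fy=1.8))
E
```

```text
clock: 16.2
tool_pos: [0.5376, 0.143, 0.1916]
eef_rot: [0.656, 0.755, 0.0, 0.0]
contact_force: [-0.0, -0.4, 0.6]
opening: 1.001
finger_force: 0.0
clock: 16.87
tool_pos: [0.637, 0.0064, 0.1911]
eef_rot: [0.656, 0.754, -0.0, -0.0]
contact_force: [0.0, 0.8, -0.6]
opening: 1.0
finger_force: 0.0
tcp [0.637  0.0064 0.1911] yaw 7.9 tilt [-0.  0. -1.] spin -0.1 | from here after spin tx,ty,tz cm: [ 0.05  0.06 13.31] open 1.0 F [ 0.   0.8 -0.6]
```

View pics/s2.png

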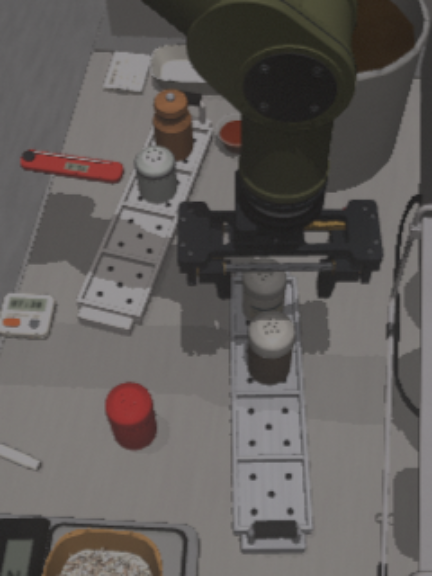

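Mill and dredger stand in cells 1 and 2. Descending on the pepper.

```bash
python3 -m creep '[{"grip":1,"tx":0,"ty":0.1,"tz":1,"spin":0},{"grip":1,"tx":0,"ty":0,"tz":3,"spin":0},{"grip":1,"tx":0,"ty":0,"tz":3,"spin":0},{"grip":1,"tx":0,"ty":0,"tz":3,"spin":0},{"grip":1,"tx":0,"ty":0,"tz":2,"spin":0},{"grip":1,"tx":0,"ty":0,"tz":1.2,"spin":0},{"grip":1,"tx":0,"ty":0,"tz":0,"spin":0},{"grip":1,"tx":0,"ty":0,"tz":0,"spin":0}]'
python3 -c "from h import *;plan(.6375,.007,.058,8)"
python3 -m creep '[{"grip":-1,"tx":0,"ty":0,"tz":0,"spin":0},{"grip":-1,"tx":0,"ty":0,"tz":0,"spin":0},{"grip":-1,"tx":0,"ty":0,"tz":0,"spin":0},{"grip":-1,"tx":0,"ty":0,"tz":0,"spin":0},{"grip":-1,"tx":0,"ty":0,"tz":0,"spin":0},{"grip":-1,"tx":0,"ty":0,"tz":0,"spin":0}]' 30
```

```text
clock: 17.58
tool_pos: [0.638, 0.0081, 0.0586]
eef_rot: [0.655, 0.755, -0.0, -0.0]
contact_force: [-0.1, 0.2, 0.1]
opening: 1.0
finger_force: 0.0
tcp [0.638  0.0081 0.0586] yaw 8.1 tilt [-0.001  0.    -1.   ] spin 0.1 | from here after spin tx,ty,tz cm: [-0.11 -0.06  0.06] open 1.0 F [-0.1  0.2  0.1]
clock: 18.08
tool_pos: [0.6384, 0.0071, 0.0591]
eef_rot: [0.656, 0.755, 0.0, 0.0]
contact_force: [0.4, 0.3, 1.1]
opening: 0.579
finger_force: 30.1
```

```bash
python3 -m creep '[{"grip":-1,"tx":0,"ty":0,"tz":-1,"spin":0},{"grip":-1,"tx":0,"ty":0,"tz":-2,"spin":0},{"grip":-1,"tx":0,"ty":0,"tz":-3,"spin":0},{"grip":-1,"tx":0,"ty":0,"tz":-3,"spin":0},{"grip":-1,"tx":0,"ty":0,"tz":-3,"spin":0},{"grip":-1,"tx":0,"ty":0,"tz":-1.5,"spin":5.5},{"grip":-1,"tx":0,"ty":0,"tz":0,"spin":5.5},{"grip":-1,"tx":0,"ty":0,"tz":0,"spin":5.2}]'
python3 -m creep '[{"grip":-1,"tx":0.8,"ty":-1.1,"tz":0,"spin":0},{"grip":-1,"tx":1.7,"ty":-2.5,"tz":0,"spin":0},{"grip":-1,"tx":1.7,"ty":-2.5,"tz":0,"spin":0},{"grip":-1,"tx":1.7,"ty":-2.5,"tz":0,"spin":0},{"grip":-1,"tx":1.7,"ty":-2.5,"tz":0,"spin":0},{"grip":-1,"tx":1.7,"ty":-2.5,"tz":0,"spin":0},{"grip":-1,"tx":1.7,"ty":-2.5,"tz":0,"spin":0},{"grip":-1,"tx":1.7,"ty":-2.5,"tz":0,"spin":0}]'
python3 -m creep '[{"grip":-1,"tx":1.3,"ty":-2,"tz":0,"spin":0},{"grip":-1,"tx":0.4,"ty":-0.7,"tz":0,"spin":0},{"grip":-1,"tx":0,"ty":0,"tz":0,"spin":0},{"grip":-1,"tx":0,"ty":0,"tz":0,"spin":0}]'
python3 -c "from h import *;plan(.4475,.1795,.0595,-8.2)"
```

```text
clock: 18.75
tool_pos: [0.639, 0.0071, 0.196]
eef_rot: [0.757, 0.653, 0.001, 0.001]
contact_force: [-1.1, 0.4, -2.4]
opening: 0.576
finger_force: 30.0
clock: 19.42
tool_pos: [0.471, 0.16, 0.1944]
eef_rot: [0.756, 0.655, 0.0, -0.0]
contact_force: [0.5, -0.2, -0.8]
opening: 0.572
finger_force: 30.0
clock: 19.75
tool_pos: [0.4488, 0.1795, 0.1942]
eef_rot: [0.756, 0.655, 0.001, 0.001]
contact_force: [0.1, -0.2, -0.8]
opening: 0.579
finger_force: 30.0
tcp [0.4488 0.1795 0.1942] yaw -8.2 tilt [ 0.002 -0.    -1.   ] spin 0.0 | from here after spin tx,ty,tz cm: [-0.02 -0.15 13.47] open 0.579 F [ 0.1 -0.2 -0.8]
```

```bash
python3 -m creep '[{"grip":-1,"tx":0,"ty":-0.1,"tz":1,"spin":0},{"grip":-1,"tx":0,"ty":0,"tz":3,"spin":0},{"grip":-1,"tx":0,"ty":0,"tz":3,"spin":0},{"grip":-1,"tx":0,"ty":0,"tz":3,"spin":0},{"grip":-1,"tx":0,"ty":0,"tz":2,"spin":0},{"grip":-1,"tx":0,"ty":0,"tz":1,"spin":0},{"grip":-1,"tx":0,"ty":0,"tz":0.2,"spin":0},{"grip":-1,"tx":0,"ty":0,"tz":0,"spin":0}]'
python3 -m creep '[{"grip":-1,"tx":0,"ty":0,"tz":0.2,"spin":0},{"grip":-1,"tx":0,"ty":0,"tz":0,"spin":0},{"grip":-1,"tx":0,"ty":0,"tz":0,"spin":0}]'
python3 -c "from h import *;plan(.4475,.1795,.0595,-8.2)"
```

```text
clock: 20.42
tool_pos: [0.448, 0.1791, 0.0616]
eef_rot: [0.756, 0.654, 0.0, 0.0]
contact_force: [-0.7, 0.1, -1.2]
opening: 0.575
finger_force: 30.0
clock: 20.67
tool_pos: [0.4476, 0.1802, 0.0607]
eef_rot: [0.756, 0.655, 0.001, 0.0]
contact_force: [-0.1, 0.5, -1.0]
opening: 0.575
finger_force: 30.0
tcp [0.4476 0.1802 0.0607] yaw -8.2 tilt [ 0.002  0.001 -1.   ] spin 0.0 | from here after spin tx,ty,tz cm: [-0.08 -0.    0.12] open 0.575 F [-0.1  0.5 -1. ]
```

```bash
python3 -m creep '[{"grip":-1,"tx":0,"ty":0,"tz":0.1,"spin":0},{"grip":-1,"tx":0,"ty":0,"tz":0,"spin":0}]'
python3 -m creep '[{"grip":0.6,"tx":0,"ty":0,"tz":0,"spin":0},{"grip":0.6,"tx":0,"ty":0,"tz":0,"spin":0},{"grip":0.6,"tx":0,"ty":0,"tz":0,"spin":0},{"grip":0.6,"tx":0,"ty":0,"tz":-1,"spin":0},{"grip":0.6,"tx":0,"ty":0,"tz":-3,"spin":0},{"grip":0.6,"tx":0,"ty":0,"tz":-4,"spin":0},{"grip":0.6,"tx":0,"ty":0,"tz":-4,"spin":0},{"grip":0.6,"tx":0,"ty":0,"tz":-1.5,"spin":0}]'
python3 -c "from h import *;plan(.6235,.0855,.19,8)"
```

```text
clock: 20.83
tool_pos: [0.4472, 0.1802, 0.0592]
eef_rot: [0.756, 0.655, 0.0, 0.0]
contact_force: [-1.1, -0.4, -1.5]
opening: 0.576
finger_force: 30.0
clock: 21.5
tool_pos: [0.4486, 0.1804, 0.1986]
eef_rot: [0.756, 0.655, 0.003, 0.001]
contact_force: [0.2, -0.1, -0.1]
opening: 0.801
finger_force: 0.0
tcp [0.4486 0.1804 0.1986] yaw -8.2 tilt [ 0.006  0.003 -1.   ] spin -16.2 | from here after spin tx,ty,tz cm: [-11.84  15.99   0.94] open 0.801 F [ 0.2 -0.1 -0.1]
```

```bash
python3 -m creep '[{"grip":1,"tx":0,"ty":0,"tz":0,"spin":-5.5},{"grip":1,"tx":0,"ty":0,"tz":0,"spin":-5.5},{"grip":1,"tx":0,"ty":0,"tz":0,"spin":-5.3},{"grip":1,"tx":-0.8,"ty":1,"tz":0,"spin":0},{"grip":1,"tx":-1.8,"ty":2.5,"tz":0,"spin":0},{"grip":1,"tx":-1.8,"ty":2.5,"tz":0,"spin":0},{"grip":1,"tx":-1.8,"ty":2.5,"tz":0,"spin":0},{"grip":1,"tx":-1.8,"ty":2.5,"tz":0,"spin":0}]'
python3 -m creep '[{"grip":1,"tx":-1.8,"ty":2.5,"tz":0,"spin":0},{"grip":1,"tx":-1.4,"ty":1.7,"tz":0,"spin":0},{"grip":1,"tx":-0.6,"ty":0.8,"tz":0,"spin":0},{"grip":1,"tx":0,"ty":0,"tz":0,"spin":0},{"grip":1,"tx":0,"ty":0,"tz":0,"spin":0}]'
python3 -c "from h import *;plan(.6235,.0855,.048,8)"
```

```text
clock: 22.17
tool_pos: [0.5689, 0.1146, 0.1943]
eef_rot: [0.656, 0.754, 0.0, 0.0]
contact_force: [0.6, 1.5, 0.0]
opening: 1.0
finger_force: 0.0
clock: 22.58
tool_pos: [0.622, 0.0849, 0.1936]
eef_rot: [0.656, 0.755, -0.0, -0.0]
contact_force: [0.9, 0.5, -0.6]
opening: 0.999
finger_force: 0.0
tcp [0.622  0.0849 0.1936] yaw 8.0 tilt [-0.001 -0.    -1.   ] spin -0.0 | from here after spin tx,ty,tz cm: [ 0.04  0.16 14.56] open 0.999 F [ 0.9  0.5 -0.6]
```

```bash
python3 -m creep '[{"grip":1,"tx":0,"ty":0.2,"tz":1,"spin":0},{"grip":1,"tx":0,"ty":0,"tz":3,"spin":0},{"grip":1,"tx":0,"ty":0,"tz":3,"spin":0},{"grip":1,"tx":0,"ty":0,"tz":3,"spin":0},{"grip":1,"tx":0,"ty":0,"tz":2.5,"spin":0},{"grip":1,"tx":0,"ty":0,"tz":2,"spin":0},{"grip":1,"tx":0,"ty":0,"tz":0,"spin":0},{"grip":1,"tx":0,"ty":0,"tz":0,"spin":0}]'
python3 -c "from h import *;plan(.6235,.0855,.048,8)"
python3 -m creep '[{"grip":-1,"tx":0,"ty":0,"tz":0,"spin":0},{"grip":-1,"tx":0,"ty":0,"tz":0,"spin":0},{"grip":-1,"tx":0,"ty":0,"tz":0,"spin":0},{"grip":-1,"tx":0,"ty":0,"tz":0,"spin":0},{"grip":-1,"tx":0,"ty":0,"tz":0,"spin":0},{"grip":-1,"tx":0,"ty":0,"tz":0,"spin":0}]' 30
```

```text
clock: 23.25
tool_pos: [0.6224, 0.0869, 0.0478]
eef_rot: [0.655, 0.756, -0.001, -0.001]
contact_force: [0.4, -0.6, 0.4]
opening: 0.996
finger_force: 0.0
tcp [0.6224 0.0869 0.0478] yaw 8.2 tilt [-0.003 -0.    -1.   ] spin 0.2 | from here after spin tx,ty,tz cm: [-0.15  0.09 -0.03] open 0.996 F [ 0.4 -0.6  0.4]
clock: 23.75
tool_pos: [0.6239, 0.0862, 0.0492]
eef_rot: [0.655, 0.756, 0.0, -0.0]
contact_force: [-0.2, 0.4, 3.7]
opening: 0.577
finger_force: 30.0
```

```bash
python3 -m creep '[{"grip":-1,"tx":0,"ty":0,"tz":-1,"spin":0},{"grip":-1,"tx":0,"ty":0,"tz":-2,"spin":0},{"grip":-1,"tx":0,"ty":0,"tz":-3,"spin":0},{"grip":-1,"tx":0,"ty":0,"tz":-3,"spin":0},{"grip":-1,"tx":0,"ty":0,"tz":-3,"spin":0},{"grip":-1,"tx":0,"ty":0,"tz":-1.5,"spin":5.5},{"grip":-1,"tx":0,"ty":0,"tz":0,"spin":5.5},{"grip":-1,"tx":0,"ty":0,"tz":0,"spin":5.2}]'
python3 -m creep '[{"grip":-1,"tx":-0.2,"ty":-1.2,"tz":0,"spin":0},{"grip":-1,"tx":-0.2,"ty":-2.7,"tz":0,"spin":0},{"grip":-1,"tx":-0.2,"ty":-3,"tz":0,"spin":0},{"grip":-1,"tx":-0.2,"ty":-3,"tz":0,"spin":0},{"grip":-1,"tx":-0.2,"ty":-3,"tz":0,"spin":0},{"grip":-1,"tx":-0.2,"ty":-3,"tz":0,"spin":0},{"grip":-1,"tx":0,"ty":-2,"tz":0,"spin":0},{"grip":-1,"tx":0,"ty":-0.9,"tz":0,"spin":0}]'
python3 -m creep '[{"grip":-1,"tx":0,"ty":0,"tz":0,"spin":0},{"grip":-1,"tx":0,"ty":0,"tz":0,"spin":0}]'
python3 -c "from h import *;plan(.436,.100,.0485,-8.2)"
```

```text
clock: 24.42
tool_pos: [0.6248, 0.0862, 0.186]
eef_rot: [0.757, 0.654, 0.002, 0.001]
contact_force: [-0.3, -0.1, -0.9]
opening: 0.582
finger_force: 30.0
clock: 25.08
tool_pos: [0.4327, 0.1007, 0.1842]
eef_rot: [0.755, 0.656, -0.001, -0.001]
contact_force: [-0.6, 0.6, -1.1]
opening: 0.58
finger_force: 30.0
clock: 25.25
tool_pos: [0.4377, 0.1009, 0.1842]
eef_rot: [0.755, 0.656, 0.001, 0.001]
contact_force: [0.7, -0.7, -1.5]
opening: 0.583
finger_force: 30.0
tcp [0.4377 0.1009 0.1842] yaw -8.0 tilt [ 0.003  0.001 -1.   ] spin 0.2 | from here after spin tx,ty,tz cm: [-0.13 -0.19 13.57] open 0.583 F [ 0.7 -0.7 -1.5]
```

```bash
python3 -m creep '[{"grip":-1,"tx":-0.1,"ty":-0.1,"tz":1,"spin":0},{"grip":-1,"tx":0,"ty":0,"tz":3,"spin":0},{"grip":-1,"tx":0,"ty":0,"tz":3,"spin":0},{"grip":-1,"tx":0,"ty":0,"tz":3,"spin":0},{"grip":-1,"tx":0,"ty":0,"tz":2,"spin":0},{"grip":-1,"tx":0,"ty":0,"tz":1,"spin":0},{"grip":-1,"tx":0,"ty":0,"tz":0.2,"spin":0},{"grip":-1,"tx":0,"ty":0,"tz":0,"spin":0}]'
python3 -m creep '[{"grip":-1,"tx":0,"ty":0,"tz":0.2,"spin":0},{"grip":-1,"tx":0,"ty":0,"tz":0.1,"spin":0},{"grip":-1,"tx":0,"ty":0,"tz":0,"spin":0}]'
python3 -c "from h import *;plan(.436,.100,.0485,-8.2)"
```

```text
clock: 25.92
tool_pos: [0.4362, 0.0996, 0.0514]
eef_rot: [0.755, 0.655, 0.0, 0.0]
contact_force: [0.7, -0.1, -0.8]
opening: 0.576
finger_force: 30.0
clock: 26.17
tool_pos: [0.4358, 0.1, 0.0495]
eef_rot: [0.755, 0.656, 0.001, 0.0]
contact_force: [0.3, 0.6, -1.3]
opening: 0.578
finger_force: 30.0
tcp [0.4358 0.1    0.0495] yaw -8.1 tilt [ 0.002  0.001 -1.   ] spin 0.1 | from here after spin tx,ty,tz cm: [0.01 0.02 0.1 ] open 0.578 F [ 0.3  0.6 -1.3]
```

Set it down, release, rise, and back away toward −y for a check.

```bash
python3 -m creep '[{"grip":-1,"tx":0,"ty":0,"tz":0.1,"spin":0},{"grip":-1,"tx":0,"ty":0,"tz":0,"spin":0}]'
python3 -m creep '[{"grip":0.6,"tx":0,"ty":0,"tz":0,"spin":0},{"grip":0.6,"tx":0,"ty":0,"tz":0,"spin":0},{"grip":0.6,"tx":0,"ty":0,"tz":0,"spin":0},{"grip":0.6,"tx":0,"ty":0,"tz":-1,"spin":0},{"grip":0.6,"tx":0,"ty":0,"tz":-3,"spin":0},{"grip":0.6,"tx":0,"ty":0,"tz":-4,"spin":0},{"grip":0.6,"tx":0,"ty":0,"tz":-4,"spin":0},{"grip":0.6,"tx":0,"ty":0,"tz":-4,"spin":0}]'
python3 -m creep '[{"grip":0.6,"tx":-3,"ty":0,"tz":0,"spin":0},{"grip":0.6,"tx":-3,"ty":0,"tz":0,"spin":0},{"grip":0.6,"tx":-3,"ty":0,"tz":0,"spin":0},{"grip":0.6,"tx":-3,"ty":0,"tz":0,"spin":0},{"grip":0.6,"tx":-3,"ty":0,"tz":0,"spin":0},{"grip":0.6,"tx":0,"ty":0,"tz":0,"spin":0},{"grip":0.6,"tx":0,"ty":0,"tz":0,"spin":0}]'
python3 - <<'E'
from h import *
import cv2
L=[]
for n,(a,b,c,e) in {"side":(40,250,210,390),"scene":(110,290,190,350)}.items():
    p,d=optics.snapshot(n);L.append(cv2.resize(p[a:b,c:e,::-1],(400,500)))
cv2.imwrite("pics/fin.png",np.hstack(L))
E
```

```text
clock: 26.33
tool_pos: [0.4357, 0.1001, 0.0491]
eef_rot: [0.755, 0.656, 0.001, 0.0]
contact_force: [-0.1, 0.4, 9.0]
opening: 0.581
finger_force: 30.0
clock: 27.0
tool_pos: [0.4341, 0.0995, 0.21]
eef_rot: [0.755, 0.656, -0.0, -0.0]
contact_force: [1.6, -0.0, -0.2]
opening: 0.8
finger_force: 0.0
clock: 27.58
tool_pos: [0.4134, -0.0505, 0.2083]
eef_rot: [0.757, 0.654, -0.0, 0.0]
contact_force: [-0.6, -0.2, 0.4]
opening: 0.8
finger_force: 0.0
```

View pics/fin.png

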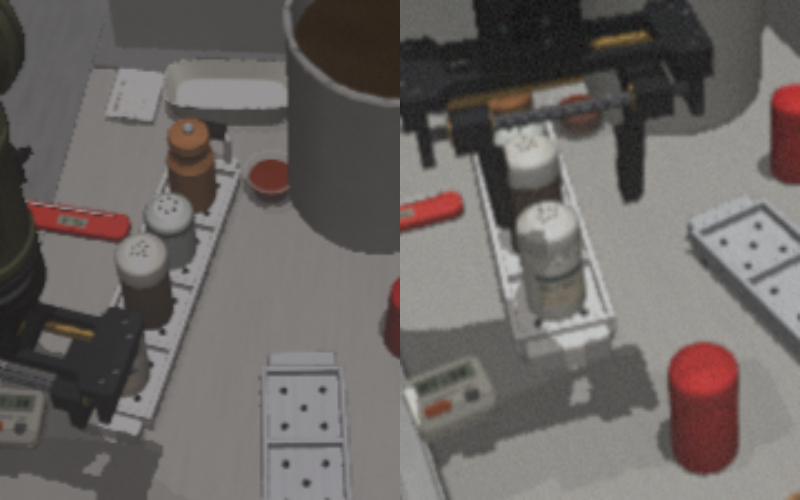

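The left view shows mill, dredger and pepper upright in cells 1–3. The right view shows salt upright in cell 4 (545,260), with the gripper clear of everything. Handing in.

```bash
python3 -c "
from plant import workorder;print(workorder.finish_job())"
```

```text
the job is handed in; nothing more can be done
None
```

All four pots stand upright in the white rack in the steel rack's order from the loop (mill, dredger, pepper, salt), and the job was handed in at about 28 s; no verdict was returned.

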